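# Third hand for a drawer handle

## Task

The small drawer standing on the worktop gets its handle: two screws already poke out of its front, but only one of the two bar handles lying to the right has bores that they go into. Try a handle on the screws; if it will not go on, lay it flat in the grey tray on the left and take the other. Push the one that fits fully home against the drawer front and finish while holding it there in the gripper with a steady push of about 12 newtons (not under 6, not over 20), so that I can drive the screws from inside the drawer; never push with more than 45 newtons, and leave the other things where they are.

Things in the scene. Friction and masses are not known exactly. Their poses are not given: they have to be found in the camera images.
- handle_1: steel bar handle lying flat, 16 mm high, 110 g, outside like its twin: bar 124 mm long (along y), 12 mm thick, with two round posts (diameter 16, 96 mm apart) toward +x, away from the robot (turned up to 0.3 rad). Origin: under the bar's middle, on the underside; z up. One handle has 9 mm bores 23 mm deep in its post ends, the other only pin-holes: found by trying
- handle_2: steel bar handle lying flat, 16 mm high, 110 g, outside like its twin: bar 124 mm long (along y), 12 mm thick, with two round posts (diameter 16, 96 mm apart) toward +x, away from the robot (turned up to 0.3 rad). Origin: under the bar's middle, on the underside; z up. One handle has 9 mm bores 23 mm deep in its post ends, the other only pin-holes: found by trying
- handle_1_seat (a point): point on handle_1 midway between the end faces of its two posts: 40 mm along +x from the bar's centre line, 8 mm above the underside. If this handle fits, it slides over the screws until this point meets the drawer front; if not, it stops at the screw tips, 16 mm short
- handle_2_seat (a point): the same point on handle_2
- drawer: drawer with a wooden front and a white box open on top, standing firmly on the worktop (it does not shift). Its front, an upright board 280 mm wide, 130 high and 18 thick, faces the robot (turned up to 0.1 rad). Origin: foot of the front face, mid-width; x points into the drawer (the direction to push), y along the front, z up
- drawer_mount (a point): on the front face midway between the screws, 100 mm above the worktop, 30 mm below the front's upper edge. The screws stand out 16 mm, 48 mm to either side along the drawer's y; rigid, level, 5 mm thick, the last 3.5 mm tapered. A handle is home when its seat point is here: bar centre 40 mm in front of the face, underside at 92 mm
- tray: shallow grey plastic tray for the handle that does not fit, fixed, 160 (x) by 190 (y) by 28 mm high outside, walls and floor 4 mm. Origin: centre of its underside; z up; turned up to 0.15 rad
- honey_jar: honey jar, 66 mm wide, 102 mm high, right of the drawer: leave alone. Origin: centre of its underside
- mug: green and white mug, 99 mm high, behind the tray: leave alone. Origin: underside of the mug
- scissors: kitchen scissors lying flat (9 mm thick, 199 mm long) in front of the drawer: leave alone. Origin: middle of the underside
- matchbox: matchbox 37x53x15 mm lying behind the handles: leave alone. Origin: centre of its underside
- kitchen_timer: round kitchen timer, 69 mm wide, 54 mm high, in front of the drawer: leave alone. Origin: centre of its underside

How it is judged:
On the way:
1. a handle is home on the screws (((distance between handle_1_seat and drawer_mount below 0.005 m and angle between the x axis of handle_1 and the x axis of drawer, either way round below 0.08 rad and angle between the z axis of handle_1 and the z axis of drawer, either way round below 0.08 rad) or (distance between handle_2_seat and drawer_mount below 0.005 m and angle between the x axis of handle_2 and the x axis of drawer, either way round below 0.08 rad and angle between the z axis of handle_2 and the z axis of drawer, either way round below 0.08 rad))), for 0.2 s.
At the end, for the whole second after the job is handed in: the fitting handle is home (seat within 5 mm of the mount, axes within 0.08 rad), gripped, at rest, pressed on the drawer with 5 to 22 N; the other lies flat and let go wholly inside the tray, or is within 15 mm of its start (((distance between handle_1_seat and drawer_mount below 0.005 m and angle between the x axis of handle_1 and the x axis of drawer, either way round below 0.08 rad and angle between the z axis of handle_1 and the z axis of drawer, either way round below 0.08 rad and contact force between handle_1 and drawer between 5 and 22 N and contact force between the fingers and handle_1 above 2 N and linear speed of handle_1 below 0.01 m/s and (distance of handle_2 from where it was at the start of the episode below 0.015 m or (x of handle_2 in the frame of tray between -0.078 and 0.078 m and y of handle_2 in the frame of tray between -0.093 and 0.093 m and x of handle_2_seat in the frame of tray between -0.078 and 0.078 m and y of handle_2_seat in the frame of tray between -0.093 and 0.093 m and z of handle_2 in the frame of tray below 0.022 m and angle between handle_2's own z axis and vertical below 0.15 rad and contact force between handle_2 and tray above 0.3 N and linear speed of handle_2 below 0.02 m/s))) or (distance between handle_2_seat and drawer_mount below 0.005 m and angle between the x axis of handle_2 and the x axis of drawer, either way round below 0.08 rad and angle between the z axis of handle_2 and the z axis of drawer, either way round below 0.08 rad and contact force between handle_2 and drawer between 5 and 22 N and contact force between the fingers and handle_2 above 2 N and linear speed of handle_2 below 0.01 m/s and (distance of handle_1 from where it was at the start of the episode below 0.015 m or (x of handle_1 in the frame of tray between -0.078 and 0.078 m and y of handle_1 in the frame of tray between -0.093 and 0.093 m and x of handle_1_seat in the frame of tray between -0.078 and 0.078 m and y of handle_1_seat in the frame of tray between -0.093 and 0.093 m and z of handle_1 in the frame of tray below 0.022 m and angle between handle_1's own z axis and vertical below 0.15 rad and contact force between handle_1 and tray above 0.3 N and linear speed of handle_1 below 0.02 m/s))))); the arm keeps its last pose, push and grip.
It fails at once if a handle pushed on the drawer with more than 45 N (contact force between any of handle_1, handle_2 and drawer above 45 N).
It fails at once if jar, mug, scissors, matchbox or timer shifted by more than 30 mm (distance of any of honey_jar, mug, scissors, matchbox, kitchen_timer from where it was at the start of the episode above 0.03 m).
It also fails if it takes over 72 s, if anything falls off the work surface, if the arm or the gripper's body presses on something with over 40 N, if the wrist force passes 120 N, or if a joint passes its speed limit or range.

## Robot

A 6-joint arm with a two-finger parallel gripper is mounted at the origin on a cart in front of the work surface, level with it; the furniture and walls round the work are solid. World frame = base frame: x ahead of the robot, y to its left, z up, the work surface at z = 0. Lengths are in m, angles in rad, forces in N, time in s.
With the tool pointing down it reaches from about 0.375 to 0.9 m from the base axis. Payload 3.1 kg.
Tool frame: the origin (TCP) lies at the very end of the fingers, on their centre line; the grasp point (between the pads) lies 19 mm behind it; z points along the fingers, y is the line along which they close (so a half turn about z gives the same grasp; the last joint's range is limited). The gripper opens to 85 mm and grips with 20 to 120 N. Pads are 22 mm wide; open, the fingers measure 114 mm over their backs; the gripper's body (76 mm by 85 mm) begins 54 mm behind the grasp point. The pads swing forward as they close: fully open they stand 13 mm farther back than shut.
Start: joints at [-1.298, 0.527, 1.433, -0, 1.181, -0.178], TCP at [0.273, -0.562, 0.231] pointing down, gripper open.
Joint ranges: [-3.08, 3.08], [-0.75, 2.2], [0.22, 2.44], [-1.43, 4.57], [0, 2.65], [-2.85, 2.85]. Speed limits (rad/s): [2.79, 2.79, 3.14, 3.14, 3.14, 3.14].

## Interface

Orientations are given as a unit quaternion [x, y, z, w].
In Python, from cell import robot gives the robot as it stands.
- The arm moves only by the shell command python3 -m handwheel 'ROWS' [FORCE]. ROWS is JSON, a list that holds one entry, the list of rows, each a list of 5 numbers: the shift along the tool's x, y, z scaled (see below), then the turn about the tool's z scaled (see below), then the closure in counts, from 0 (fully open) to 255 (shut). In form: [[[tx, ty, tz, roll, jaw], ...]]. A call has 1 to 20 rows; each row shifts and turns the commanded pose from where the row before left it, along the tool's axes as they then stand; what a row does not reach is not made up. The controller multiplies each number of a shift by 0.3 m and each number of a turn by 2 pi rad. A row lasts 1/10 s, in which the tool goes at most 50 mm and 8.59 degrees, less where a joint would pass 70% of its speed; a pose out of reach is approached as far as the arm can. A call with a number of a shift or a turn outside -1 to 1 is refused whole. A call with a gripper value outside its range is refused whole. The fingers move at their own pace and stop on an object; FORCE is the grip in N (left out, the last holds). Time passes only in rows, so rows that do not move let the fingers close. It gives the time, the measured TCP pose, the force, the opening and the grip force at its end, in the units of the state.
- robot.read_state(): the state, without advancing time (a new reading comes with each control period).
- robot.snapshot(name): name is "scene" or "top" or "wrist"; returns the picture (384x512x3 uint8, red, green, blue); there is no depth.
- robot.camera_params(name): a dict with "fx", "fy", "cx", "cy" (pixels), "position" and "orientation" of the camera in the world; the wrist camera has in their place "mount" (4x4, takes a point from camera to tool coordinates, whose origin is the TCP and whose axes are the flange's). Camera axes: x right, y down, z forward; pixel columns grow to the right and rows downward; lengths in m; the calibration is good to about 2 mm. The wrist camera is an equidistant fisheye: a pixel r from the principal point sees the ray r / f radians off the axis. A picture is of the moment at which its call begins: read the wrist's pose just before it. camera_params takes no time and is no camera call.
- robot.close_job(): hands the job in; it is judged then, once.
Trained networks look in the newest picture that a camera, given by its name, has taken for a name from the list of things; names that differ only in an ending like _2 or _b are one class to them, and where a whole thing is asked for, a point or a joint stands for the part that bears it (a point fixed in the world has none). Each returns a list of dicts, best first, with "score" (0 to 1); they miss things now and then, are a little off and sometimes report something else, mostly with a low value. They report only what shows in the picture. A call takes as long as a camera call.
- robot.cut_out(camera, thing): "region" (384x512 bool, what is visible of it) and "rect" ([centre column, centre row, width, height] in pixels, round what is visible of it).
The state is a dict: "clock": time; "joint_positions": joint angles; "qd": joint speeds; "effort": joint torques, N m; "tcp_pos": TCP position; "tcp_rot": TCP orientation; "ft_force": force on the tool from outside, world axes, zero at the start; "moment": the same for the moment, N m; "opening": finger opening in m; "finger_force": force on a finger pad.
Only numpy, scipy, OpenCV 4.12 (cv2) and the standard library are available. Lean on these libraries where they do the work, as an engineer would, in place of code of your own. Each camera call takes 0.05 s, during which the arm holds its last target. There are 200 camera calls.

## Working session

There is one attempt and no reset: what is moved stays moved. The work goes in short steps, Python scripts to look and compute and a shell command to move; the robot and the scene stay as the last step left them, time stands still between calls to the robot, and variables do not carry over. Pictures are saved under pics/ and viewed, at most 10 in all, crops included, and the job is handed in when it is done.

```bash
ls; mkdir -p pics
python3 - <<'E'
from cell import robot
import cv2,numpy as np
s=robot.read_state();print({k:np.round(v,3).tolist() for k,v in s.items()})
for n in ("scene","top","wrist"):
    p=robot.camera_params(n);print(n,p)
a=robot.snapshot("top");b=robot.snapshot("scene")
cv2.imwrite("pics/top.png",a[:,:,::-1]);cv2.imwrite("pics/scene.png",b[:,:,::-1])
for c in ("top","scene"):
  for t in ("handle_1","drawer","tray"):
    for d in robot.cut_out(c,t): print(c,t,round(d["score"],2),np.round(d["rect"],1))
E
```

```text
pics
{'clock': 0.0, 'joint_positions': [-1.298, 0.528, 1.434, -0.0, 1.181, -0.179], 'qd': [-0.001, -0.0, 0.001, -0.001, -0.0, 0.0], 'effort': [0.0, -44.235, -17.802, -0.0, 0.008, -0.0], 'tcp_pos': [0.273, -0.562, 0.23], 'tcp_rot': [0.975, 0.224, -0.0, -0.001], 'ft_force': [0.063, -0.337, 0.724], 'moment': [-0.025, 0.027, 0.005], 'finger_force': 0.0, 'opening': 0.085}
scene {'fx': 390.04121065792924, 'fy': 390.04121065792924, 'cx': 253.19045310807056, 'cy': 192.89847797116005, 'position': array([-0.07926878,  0.65219257,  0.57737111]), 'orientation': array([-0.32835872,  0.79324413, -0.47663123,  0.1891216 ])}
top {'fx': 443.5563689849169, 'fy': 443.5563689849169, 'cx': 250.6500855620993, 'cy': 187.98506616809058, 'position': array([ 0.39592689, -0.01392096,  1.32150248]), 'orientation': array([ 0.70682884, -0.70351219,  0.04423113, -0.05922164])}
wrist {'fx': 297.3186396354542, 'fy': 297.3186396354542, 'cx': 251.54943635339265, 'cy': 195.06112666433054, 'mount': array([[-7.20459386e-04, -9.57110409e-01, -2.89722533e-01,
         7.24765912e-02],
       [ 9.99999642e-01, -8.18140533e-04,  2.16040126e-04,
        -1.44045649e-04],
       [-4.43808001e-04, -2.89722274e-01,  9.57110656e-01,
        -1.42885344e-01],
       [ 0.00000000e+00,  0.00000000e+00,  0.00000000e+00,
         1.00000000e+00]])}
top handle_1 0.6 [351.1 202.4  43.9  27. ]
top handle_1 0.55 [351.4 234.7  40.9  19.5]
top drawer 0.93 [246.2 167.4 100.1  78.3]
top tray 0.58 [135.1 236.4  78.5  61.8]
scene handle_1 0.68 [318.5 187.1  28.3  26.1]
scene handle_1 0.46 [211.2 198.1 138.6  97.2]
scene handle_1 0.43 [330.2 201.   13.8  15.6]
scene drawer 0.68 [211.  198.8 142.4  92.8]
scene tray 0.95 [169.1 309.1 129.  101.4]
scene tray 0.75 [274.1 164.2  17.6  36.9]
```

Run:
```python
import cv2
a=cv2.imread("pics/top.png")[100:300,80:430];cv2.imwrite("pics/topc.png",cv2.resize(a,None,fx=2.28,fy=2.28,interpolation=2))
```

```text
(no output)
```

View pics/topc.png

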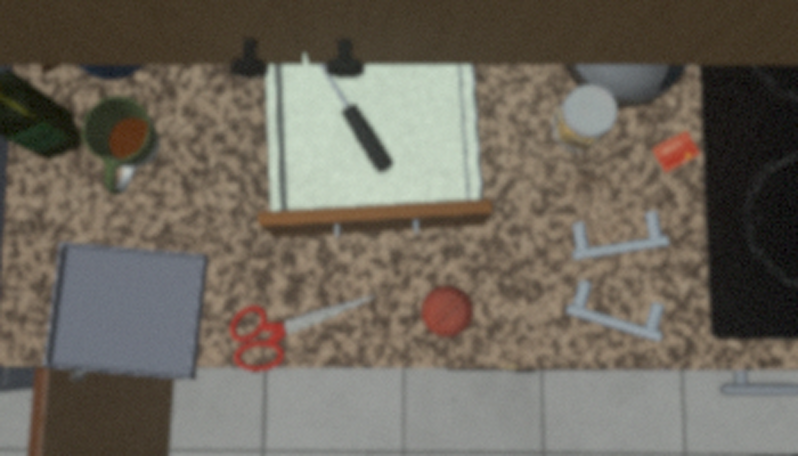

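View pics/scene.png

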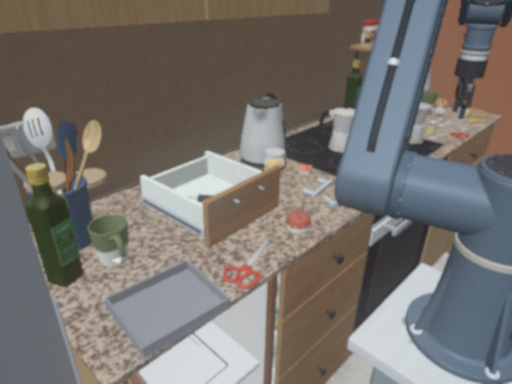

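```bash
cat > h.py <<'E'
from cell import robot
import cv2,numpy as np
from scipy.spatial.transform import Rotation as R
from scipy.optimize import minimize
def cam(name,s=None):
    "returns project(P Nx3)->px; for the wrist uses state s"
    p=robot.camera_params(name); f,cx,cy=p["fx"],p["cx"],p["cy"]
    if name=="wrist":
        s=s or robot.read_state(); T=np.eye(4);T[:3,:3]=R.from_quat(s["tcp_rot"]).as_matrix();T[:3,3]=s["tcp_pos"];M=T@p["mount"]
        Rm,t=M[:3,:3],M[:3,3]
    else: Rm,t=R.from_quat(p["orientation"]).as_matrix(),np.array(p["position"])
    def proj(P):
        c=(np.atleast_2d(P)-t)@Rm
        if name=="wrist":
            r=np.linalg.norm(c[:,:2],axis=1)+1e-12; k=f*np.arctan2(r,c[:,2])/r
            return c[:,:2]*k[:,None]+[cx,cy]
        return f*c[:,:2]/c[:,2:]+[cx,cy]
    def back(px,z):
        d=(np.atleast_2d(px)-[cx,cy])/f
        if name=="wrist":
            r=np.linalg.norm(d,axis=1)+1e-12; v=np.c_[d*(np.sin(r)/r)[:,None],np.cos(r)]
        else: v=np.c_[d,np.ones(len(d))]
        v=v@Rm.T; return t+v*((z-t[2])/v[:,2])[:,None]
    return proj,back
def box(x0,x1,y0,y1,z0,z1): return np.array([[x,y,z] for x in(x0,x1) for y in(y0,y1) for z in(z0,z1)],float)
HANDLE=[box(-.006,.006,-.062,.062,0,.016),box(0,.04,.04,.056,.002,.014),box(0,.04,-.056,-.04,.002,.014)]
TRAY=[box(-.08,.08,-.095,.095,0,.028)]
FRONT=[box(0,.018,-.14,.14,.0,.13)]
def render(parts,q,proj,S=4,z=0):
    im=np.zeros((384*S,512*S),np.uint8); c,s=np.cos(q[2]),np.sin(q[2])
    for b in parts:
        w=np.c_[b[:,0]*c-b[:,1]*s+q[0],b[:,0]*s+b[:,1]*c+q[1],b[:,2]+z]
        h=cv2.convexHull((proj(w)*S+S/2-.5).astype(np.float32)); cv2.fillConvexPoly(im,np.round(h*16).astype(np.int32),1,shift=4)
    return im>0
def fit(parts,region,q0,proj,S=4,z=0):
    reg=cv2.resize(region.astype(np.float32),None,fx=S,fy=S,interpolation=1)>.5
    def cost(u):
        q=np.array(q0)+np.array(u)*[.01,.01,.1]; m=render(parts,q,proj,S,z)
        return 1-(m&reg).sum()/max((m|reg).sum(),1)
    best=min((minimize(cost,[0,0,a],method="Nelder-Mead",options=dict(initial_simplex=np.array([[0,0,a],[1,0,a],[0,1,a],[0,0,a+1]]),xatol=.01,fatol=1e-4)) for a in(-1.5,0,1.5)),key=lambda r:r.fun)
    return np.array(q0)+best.x*[.01,.01,.1],1-best.fun
E
python3 - <<'E'
from h import *
im=robot.snapshot("top");pr,bk=cam("top")
for t,parts in(("handle_1",HANDLE),("tray",TRAY)):
    for d in robot.cut_out("top",t)[:2]:
        q0=np.r_[bk(d["rect"][:2],.01)[0,:2],0]
        print(t,np.round(d["score"],2),np.round(fit(parts,d["region"],q0,pr),4) if 0 else fit(parts,d["region"],q0,pr))
px=lambda l:np.array(l,float)/2.28+[80,100]
print("front top edge near",bk(px([[262,222],[490,212]]),.13), "screw tips",bk(px([[337,234],[416,229]]),.1))
print("timer",bk(px([447,310]),.05),"sciss tip",bk(px([372,299]),.0),"jar",bk(px([588,110]),.1))
E
```

```text
handle_1 0.72 (array([ 0.53122041, -0.28482565,  0.1671433 ]), np.float64(0.823706591070163))
tray 0.8 (array([ 0.44614039,  0.35449892, -0.08063822]), np.float64(0.9676436423629232))
tray 0.53 (array([0.63538044, 0.02522024, 0.0835356 ]), np.float64(0.5099792780019632))
front top edge near [[ 0.54540624  0.16314061  0.13      ]
 [ 0.55834297 -0.10791233  0.13      ]] screw tips [[ 0.53479026  0.07573264  0.1       ]
 [ 0.54127438 -0.02032945  0.1       ]]
timer [[ 0.44546838 -0.05955878  0.05      ]] sciss tip [[0.46114714 0.03623921 0.        ]] jar [[ 0.68969944 -0.23188006  0.1       ]]
```

```bash
python3 -m handwheel '[[[0.131,-0.05,0.011,0,0],[0.131,-0.05,0.011,0,0],[0.131,-0.05,0.011,0,0],[0.131,-0.05,0.011,0,0],[0.131,-0.05,0.011,0,0],[0.131,-0.05,0.011,0,0],[0.131,-0.05,0.011,0,0],[0.131,-0.05,0.011,0,0],[0.131,-0.05,0.011,0,0],[0,0,0,-0.0227,0],[0,0,0,-0.0227,0],[0,0,0,-0.0227,0],[0,0,0,-0.0227,0],[0,0,0,-0.0227,0],[0,0,0,-0.0227,0],[0,0,0,-0.0227,0],[0,0,0,-0.0227,0],[0,0,0,-0.0227,0],[0,0,0,0,0]]]'
python3 - <<'E'
from h import *
s=robot.read_state();print(s["tcp_pos"],s["tcp_rot"],R.from_quat(s["tcp_rot"]).as_matrix()[:,1])
im=robot.snapshot("wrist");pr,bk=cam("wrist",s);print(bool(0))
cv2.imwrite("pics/w1.png",im[:,:,::-1])
for d in robot.cut_out("wrist","handle_1")[:3]:
    q0=np.r_[bk(d["rect"][:2],.01)[0,:2],0.0]
    print(round(d["score"],2),d["rect"],fit(HANDLE,d["region"],q0,pr,2))
E
```

```text
clock: 2.45
tcp_pos: [0.5322, -0.2864, 0.2017]
tcp_rot: [0.647, 0.763, 0.0, 0.0]
ft_force: [0.3, 0.6, -0.8]
opening: 0.0855
finger_force: 0.0
[ 0.53220921 -0.28644263  0.20170339] [6.46656079e-01 7.62781687e-01 2.11639573e-06 1.16491031e-04] [9.86514829e-01 1.63671831e-01 1.53887962e-04]
False
0.75 [181.3, 153.8, 77.0, 107.7] (array([ 0.43077731, -0.2749164 , -0.29466283]), np.float64(0.8777653631284916))
0.59 [265.1, 168.8, 43.0, 108.4] (array([ 0.52772852, -0.28625792,  0.15823062]), np.float64(0.8985888543410667))
```

View pics/w1.png

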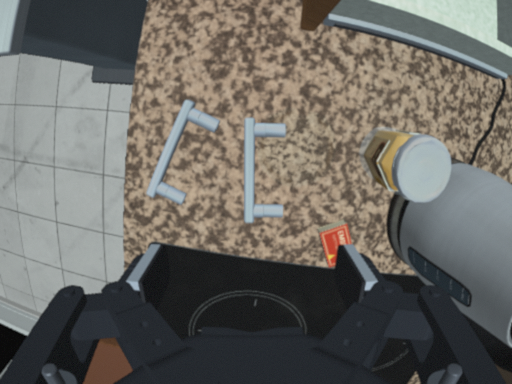

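```bash
python3 -m handwheel '[[[0.003,-0.015,0.11,0.001,100],[0,0,0.11,0,100],[0,0,0.11,0,100],[0,0,0.11,0,100],[0,0,0.11,0,100],[0,0,0.08,0,100],[0,0,0.029,0,100],[0,0,0,0,100],[0,0,0,0,255],[0,0,0,0,255],[0,0,0,0,255],[0,0,0,0,255],[0,0,0,0,255],[0,0,0,0,255],[0,0,0,0,255]]]' 80
```

```text
clock: 4.05
tcp_pos: [0.5285, -0.2869, 0.0057]
tcp_rot: [0.649, 0.761, 0.0, 0.002]
ft_force: [-0.6, 0.4, 5.7]
opening: 0.0096
finger_force: 79.5
```

```bash
python3 -m handwheel '[[[0,0,-0.06,0,255],[0,0,-0.12,0,255],[0,0,-0.12,0,255],[0,0,-0.06,0,255],[0,-0.13,0,0,255],[0,-0.13,0,0,255],[0.1325,0.021,0,0,255],[0.1325,0.021,0,0,255],[0.1325,0.021,0,0,255],[0.1325,0.021,0,0,255],[0.1325,0.021,0,0,255],[0.1325,0.021,0,0,255],[0.1325,0.021,0,0,255],[0.1325,0.021,0,0,255],[0,0,0,0.0086,255],[0,0,0,0.0086,255],[0,0,0,0,255],[0,0,0,0,255]]]'
python3 - <<'E'
from h import *
s=robot.read_state();print(s["tcp_pos"],R.from_quat(s["tcp_rot"]).as_matrix()[:,1],s["ft_force"])
im=robot.snapshot("wrist");cv2.imwrite("pics/w2.png",im[:,:,::-1])
im2=robot.snapshot("top");cv2.imwrite("pics/t2.png",im2[:,:,::-1])
pr,bk=cam("wrist",s)
for t,c in(("handle_1","wrist"),("drawer","wrist"),("handle_1","top")):
  for d in robot.cut_out(c,t)[:3]:print(t,c,round(d["score"],2),d["rect"])
print(pr(np.array([[.552,.0277,.1],[.545,.163,.13],[.558,-.108,.13]])))
E
```

```text
clock: 5.85
tcp_pos: [0.4503, 0.0234, 0.1122]
tcp_rot: [0.689, 0.725, 0.0, 0.0]
ft_force: [-0.0, -0.4, -0.6]
opening: 0.0095
finger_force: 78.8
[0.45029902 0.02338502 0.11223113] [9.98684288e-01 5.12761714e-02 6.68499579e-04] [-0.00779129 -0.40377545 -0.62655935]
handle_1 wrist 0.56 [288.8, 230.4, 104.1, 204.2]
drawer wrist 0.67 [426.4, 176.6, 169.2, 352.1]
drawer wrist 0.51 [288.9, 231.1, 99.8, 204.6]
handle_1 top 0.78 [350.5, 235.1, 40.6, 22.4]
[[412.63964019 235.74645902]
 [457.34300609   5.48856539]
 [380.1997114  402.25262481]]
```

View pics/w2.png

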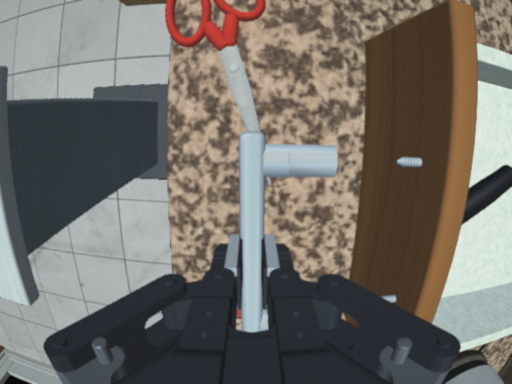

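Run:
```python
import cv2
a=cv2.imread("pics/w2.png")
b=cv2.resize(a[115:195,230:440],None,fx=3.8,fy=3.8,interpolation=cv2.INTER_CUBIC);c=cv2.resize(a[270:330,330:440],None,fx=3.8,fy=3.8,interpolation=cv2.INTER_CUBIC)
import numpy as np
o=np.zeros((b.shape[0]+c.shape[0],b.shape[1],3),np.uint8);o[:b.shape[0]]=b;o[b.shape[0]:,:c.shape[1]]=c
cv2.imwrite("pics/w2z.png",o);print(o.shape)
```

```text
(532, 798, 3)
```

View pics/w2z.png

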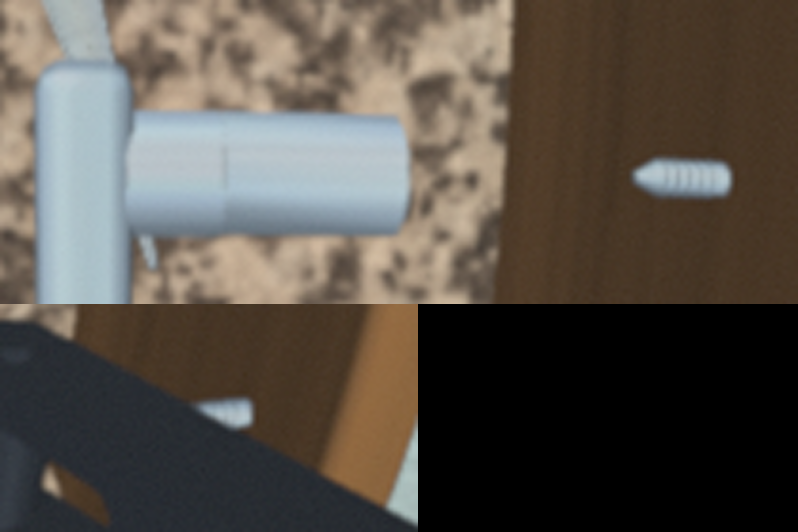

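Run:
```python
from h import *
s=robot.read_state();pr,bk=cam("wrist",s)
z=s["tcp_pos"][2]-.0057+.008
W=lambda u,v,zz:bk(np.array([[u,v]])-.37,zz)[0]
tip=W(396.6,161.6,.1);bl=W(422.4,162.1,.1);br=W(396.3,298.7,.1)
pe=W(336.3,161.2,z);ps=W(264.5,160.7,z)
print("tip",tip,"baseL",bl,"baseR",br,"post end",pe,"start",ps,"z",z)
yv=(bl-br)[:2];print("screw gap",np.linalg.norm(yv),"drawer yaw",np.arctan2(-yv[0],yv[1]),"screw yaw",np.arctan2(*(bl-tip)[[1,0]]),"len",np.linalg.norm(bl-tip))
d=pe-ps;print("post yaw",np.arctan2(d[1],d[0]),np.linalg.norm(d))
# bar edges, crop px
e=[[38,80],[38,290],[130,80],[131,290]]
P=bk(np.array(e)/3.8+[230,115]-.37,z+.008*.9);print(P)
im=cv2.imread("pics/w2.png");
```

```text
tip [0.52935001 0.07379783 0.1       ] baseL [0.54753536 0.0750947  0.1       ] baseR [ 0.55282324 -0.02141657  0.1       ] post end [0.48796166 0.07344668 0.11424483] start [0.45249407 0.07149656 0.11424483] z 0.11424482964362456
screw gap 0.09665602580758677 drawer yaw 0.054735638169633775 screw yaw 0.07119320388977914 len 0.018231526317959237
post yaw 0.054927949756737954 0.03552116063624389
[[0.44051583 0.08349195 0.12144483]
 [0.44155311 0.05772998 0.12144483]
 [0.45134656 0.08402509 0.12144483]
 [0.45297196 0.05829045 0.12144483]]
```

```bash
python3 -m handwheel '[[[-0.006,0,0.048,0,255],[0,0.05,0,0,255],[0,0.05,0,0,255],[0,0,0,0,255],[0,0,0,0,255],[0,0,0,0,255]]]'
python3 - <<'E'
from h import *
s=robot.read_state();print(s["tcp_pos"],s["ft_force"])
im=robot.snapshot("wrist");a=im[:,:,::-1]
i2=robot.snapshot("scene")[:,:,::-1]
b=cv2.resize(a[110:310,300:440],None,fx=3,fy=3,interpolation=2);c=cv2.resize(i2[160:240,190:290],None,fx=3.7,fy=3.7,interpolation=2)
o=np.zeros((600,420+370,3),np.uint8);o[:,:420]=b;o[:c.shape[0],420:]=c;cv2.imwrite("pics/w3.png",o)
E
```

```text
clock: 6.7
tcp_pos: [0.4788, 0.0232, 0.0974]
tcp_rot: [0.689, 0.725, -0.001, -0.001]
ft_force: [0.1, 1.0, -1.2]
opening: 0.0094
finger_force: 78.8
[0.47884758 0.02324198 0.09737527] [ 0.13690969  0.95438609 -1.20303368]
```

View pics/w3.png

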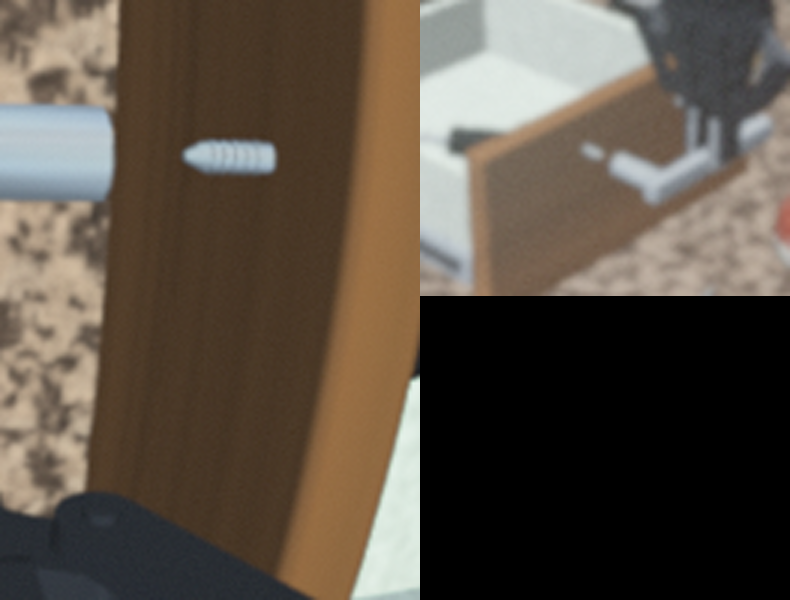

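```bash
python3 -m handwheel '[[[-0.0015,0.02,0,0,255],[0,0.02,0,0,255],[0,0.004,0,0,255],[0,0.004,0,0,255],[0,0.004,0,0,255],[0,0.004,0,0,255],[0,0.004,0,0,255],[0,0,0,0,255]]]'
```

```text
clock: 7.6
tcp_pos: [0.4947, 0.0238, 0.097]
tcp_rot: [0.689, 0.725, -0.002, -0.003]
ft_force: [-6.6, -1.9, 1.0]
opening: 0.0092
finger_force: 79.2
```

```bash
python3 -m handwheel '[[[0.005,0,0,0,255],[0,0,0.005,0,255],[-0.005,0,0,0,255],[-0.005,0,0,0,255],[0,0,-0.005,0,255],[0,0,-0.005,0,255],[0.005,0,0,0,255],[0.005,0,0,0,255],[-0.005,0,0.005,0,255],[0,0,0,0,255]]]'
python3 - <<'E'
from h import *
im=robot.snapshot("wrist")[:,:,::-1]
i2=robot.snapshot("scene")[:,:,::-1]
b=cv2.resize(im[110:310,300:440],None,fx=3,fy=3,interpolation=2);c=cv2.resize(i2[160:240,190:290],None,fx=3.7,fy=3.7,interpolation=2)
o=np.zeros((600,420+370,3),np.uint8);o[:,:420]=b;o[:c.shape[0],420:]=c;cv2.imwrite("pics/w4.png",o)
E
```

```text
clock: 8.6
tcp_pos: [0.4945, 0.0243, 0.0966]
tcp_rot: [0.689, 0.725, -0.002, -0.003]
ft_force: [-6.0, -0.9, -2.2]
opening: 0.0095
finger_force: 78.7
```

View pics/w4.png

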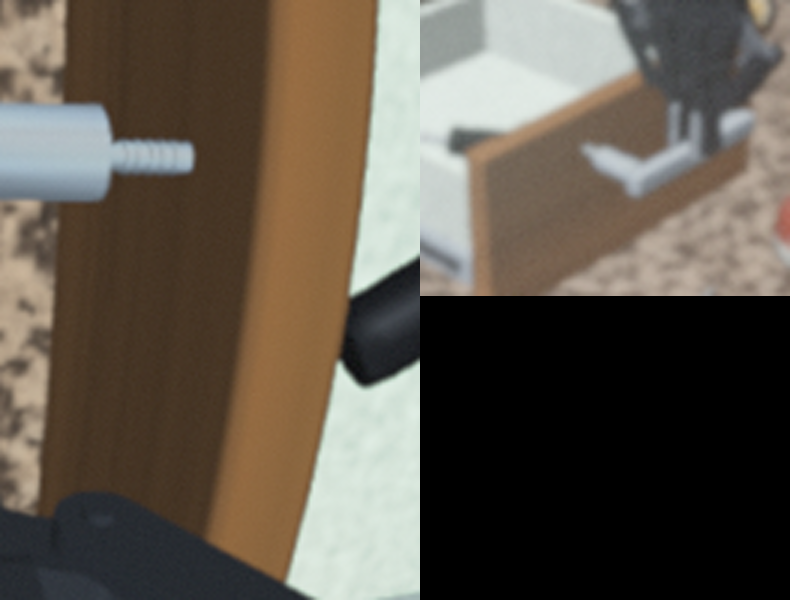

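```bash
python3 -m handwheel '[[[0,-0.06,0,0,255],[0,-0.09,0,0,255],[0,-0.09,0,0,255],[0.062,0.008,-0.03,0,255],[0.124,0.008,-0.03,0,255],[0.124,0.008,0,0,255],[0.124,0.008,0,0,255],[0.124,0.008,0,0,255],[0.124,0.008,0,0,255],[0.124,0.008,0,0,255],[0.124,0.008,0,0,255],[0.124,0.008,0,0,255],[0.062,0.008,0,0,255],[0,0,0,0.0108,255],[0,0,0,0.0108,255],[0,0,0.1,0,255],[0,0,0.1,0,255],[0,0,0.06,0,255],[0,0,0,0,255]]]'
```

```text
clock: 10.6
tcp_pos: [0.4325, 0.3552, 0.0352]
tcp_rot: [0.737, 0.676, -0.002, -0.001]
ft_force: [-0.1, -0.5, -2.1]
opening: 0.0092
finger_force: 79.0
```

```bash
python3 -m handwheel '[[[0,0,0.04,0,255],[0,0,0.03,0,255],[0,0,0.014,0,255],[0,0,0,0,255],[0,0,0,0,255]]]'
```

```text
clock: 11.1
tcp_pos: [0.4337, 0.3557, 0.0126]
tcp_rot: [0.737, 0.676, 0.0, 0.0]
ft_force: [0.5, 0.0, -0.6]
opening: 0.0094
finger_force: 79.0
```

```bash
python3 -m handwheel '[[[0,0,0.006,0,255],[0,0,0,0,255],[0,0,0,0,90],[0,0,0,0,90],[0,0,0,0,90],[0,0,0,0,90],[0,0,0,0,90],[0,0,-0.05,0,90],[0,0,-0.12,0,90],[0,0,-0.15,0,90],[0,0,-0.15,0,90],[0,0,-0.12,0,90],[0,0,0,0,90]]]'
python3 - <<'E'
from h import *
s=robot.read_state();robot.snapshot("wrist");pr,bk=cam("wrist",s)
for d in robot.cut_out("wrist","handle_1")[:3]:
    q0=np.r_[bk(d["rect"][:2],.01)[0,:2],0.0]
    print(round(d["score"],2),d["rect"],fit(HANDLE,d["region"],q0,pr,2,.004))
E
```

```text
clock: 12.4
tcp_pos: [0.4366, 0.3575, 0.1942]
tcp_rot: [0.737, 0.676, 0.006, 0.002]
ft_force: [0.8, 0.2, 0.2]
opening: 0.0551
finger_force: 0.0
0.92 [264.7, 177.2, 43.4, 109.7] (array([ 0.43217882,  0.3561576 , -0.09228957]), np.float64(0.8960373998219056))
```

```bash
python3 -m handwheel '[[[-0.075,0.012,0,0,90],[-0.15,0.012,0,0,90],[-0.15,0.012,0,0,90],[-0.15,0.012,0,0,90],[-0.15,0.012,0,0,90],[-0.15,0.012,0,0,90],[-0.15,0.012,0,0,90],[-0.15,0.012,0,0,90],[-0.15,0.012,0,0,90],[-0.15,0.012,0,0,90],[-0.15,0.012,0,0,90],[-0.15,0.012,0,0,90],[-0.15,0.012,0,0,90],[-0.15,0.012,0,0,90],[-0.075,0,0,0,90],[0,0,0,0.0166,90],[0,0,0,0.0166,90],[0,0,0,0,90]]]'
python3 - <<'E'
from h import *
s=robot.read_state();robot.snapshot("wrist");pr,bk=cam("wrist",s)
print(s["tcp_pos"],R.from_quat(s["tcp_rot"]).as_matrix()[:,1])
for d in robot.cut_out("wrist","handle_1")[:3]:
    q0=np.r_[bk(d["rect"][:2],.01)[0,:2],0.0]
    print(round(d["score"],2),d["rect"],fit(HANDLE,d["region"],q0,pr,2))
E
```

```text
clock: 14.3
tcp_pos: [0.4287, -0.2758, 0.1858]
tcp_rot: [0.803, 0.596, -0.0, -0.002]
ft_force: [0.9, 0.9, 0.6]
opening: 0.0558
finger_force: 0.0
[ 0.42865816 -0.27575855  0.18583639] [ 0.9568881  -0.29043068 -0.00389707]
0.62 [269.9, 173.6, 45.6, 109.6] (array([ 0.43128965, -0.27502026, -0.30098492]), np.float64(0.8840783634592488))
```

```bash
python3 -m handwheel '[[[0.004,0.008,0.11,0.001,90],[0,0,0.11,0,90],[0,0,0.11,0,90],[0,0,0.11,0,90],[0,0,0.11,0,90],[0,0,0.04,0,90],[0,0,0.015,0,90],[0,0,0,0,90],[0,0,0,0,255],[0,0,0,0,255],[0,0,0,0,255],[0,0,0,0,255],[0,0,0,0,255],[0,0,0,0,255]]]' 80
```

```text
clock: 15.8
tcp_pos: [0.4331, -0.2765, 0.0074]
tcp_rot: [0.805, 0.593, 0.0, 0.001]
ft_force: [0.4, 0.6, 5.4]
opening: 0.0096
finger_force: 78.6
```

```bash
python3 -m handwheel '[[[0,0,-0.05,0,255],[0,0,-0.1,0,255],[0,0,-0.1,0,255],[0,0,-0.1,0,255],[0.1215,-0.03,0,0,255],[0.1215,-0.03,0,0,255],[0.1215,-0.03,0,0,255],[0.1215,-0.03,0,0,255],[0.1215,-0.03,0,0,255],[0.1215,-0.03,0,0,255],[0.1215,-0.03,0,0,255],[0.1215,-0.03,0,0,255],[0,0,0,-0.0189,255],[0,0,0,-0.0189,255],[0,0,0,-0.0189,255],[0,0,0,0,255],[0,0,0,0,255]]]'
python3 - <<'E'
from h import *
s=robot.read_state();print(s["tcp_pos"],R.from_quat(s["tcp_rot"]).as_matrix()[:,1])
a=robot.snapshot("wrist")[:,:,::-1]
cv2.imwrite("pics/w5.png",a)
b=cv2.resize(a[115:195,230:440],None,fx=3.8,fy=3.8,interpolation=cv2.INTER_CUBIC);i2=robot.snapshot("scene")[:,:,::-1];c=cv2.resize(i2[150:230,180:300],None,fx=3.7,fy=3.7,interpolation=2)
o=np.zeros((600,798,3),np.uint8);o[:304]=b;o[304:,:c.shape[1]]=c[:296];cv2.imwrite("pics/w5z.png",o)
E
```

```text
clock: 17.5
tcp_pos: [0.45, 0.0239, 0.1113]
tcp_rot: [0.688, 0.726, 0.0, 0.0]
ft_force: [0.3, 0.6, -0.6]
opening: 0.0094
finger_force: 78.7
[0.45000428 0.02385525 0.11128991] [9.98568560e-01 5.34854411e-02 3.72345483e-04]
```

View pics/w5z.png

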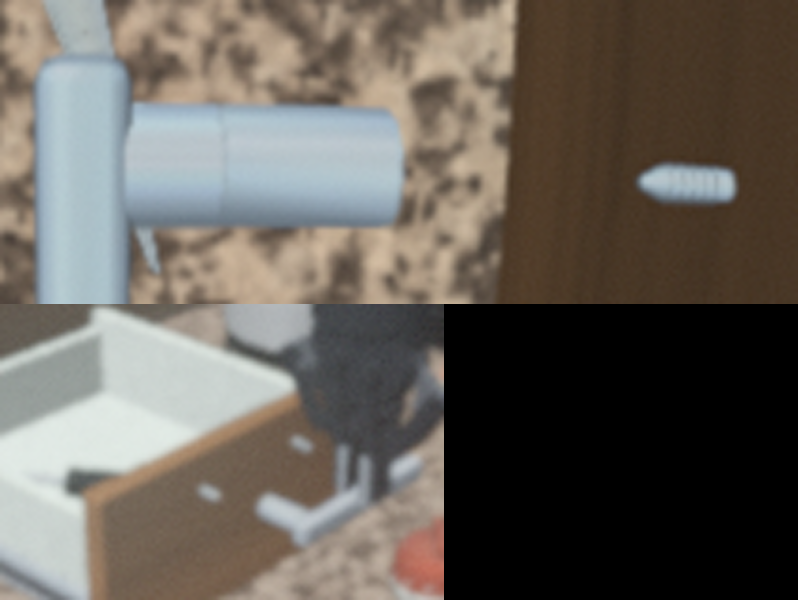

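Run:
```python
from h import *
s=robot.read_state();pr,bk=cam("wrist",s)
z=s["tcp_pos"][2]-.0065+.008
W=lambda u,v,zz:bk(np.array([[u/3.8+230,v/3.8+115]])-.37,zz)[0]
a=.055;n=np.array([-np.sin(a),np.cos(a)]);dx=np.array([np.cos(a),np.sin(a)])
for nm,p in dict(tip=W(638,183,.1),base=W(736,186,.1),pend=W(398,167.5,z),pst=W(133,163.5,z),tipA=None or W(633,177,.1)).items(): print(nm,p,"lat",p[:2]@n,"ax",p[:2]@dx)
d=W(398,167.5,z)-W(133,163.5,z);print(np.arctan2(d[1],d[0]))
```

```text
tip [0.52957443 0.07406324 0.1       ] lat 0.04483933640325126 ax 0.5328450739351904
base [0.54781299 0.07523748 0.1       ] lat 0.04500918879197186 ax 0.5511206074916881
pend [0.4868951  0.07512302 0.11266676] lat 0.04824369112454732 ax 0.4902885387482558
pst [0.45232593 0.07333612 0.11266676] lat 0.048359843279603416 ax 0.45567340928425704
tipA [0.52854126 0.07489554 0.1       ] lat 0.04572716952981145 ax 0.5318592198835624
0.051644481158508664
```

```bash
python3 -m handwheel '[[[-0.011,0,0.043,0,255],[0,0.045,0,0,255],[0,0.045,0,0,255],[0,0.035,0,0,255],[0,0,0,0,255],[0,0,0,0,255],[0,0.008,0,0,255],[0,0.004,0,0,255],[0,0.004,0,0,255],[0,0.004,0,0,255],[0,0.004,0,0,255],[0,0,0,0,255]]]'
```

```text
clock: 18.8
tcp_pos: [0.4951, 0.023, 0.0981]
tcp_rot: [0.687, 0.727, 0.0, 0.0]
ft_force: [-0.1, -0.0, -0.7]
opening: 0.0091
finger_force: 78.7
```

```bash
python3 -m handwheel '[[[0,0.008,0,0,255],[0,0.008,0,0,255],[0,0.008,0,0,255],[0,0.008,0,0,255],[0,0,0,0,255]]]'
```

```text
clock: 19.3
tcp_pos: [0.5051, 0.0235, 0.0981]
tcp_rot: [0.687, 0.727, 0.0, 0.0]
ft_force: [-1.2, 0.1, -1.1]
opening: 0.0093
finger_force: 78.7
```

It slides on: the bores fit. Now slowly to the face.

```bash
python3 -m handwheel '[[[0,0.004,0,0,255],[0,0.004,0,0,255],[0,0.004,0,0,255],[0,0.004,0,0,255],[0,0,0,0,255],[0,0,0,0,255]]]'
```

```text
clock: 19.9
tcp_pos: [0.5092, 0.0239, 0.0981]
tcp_rot: [0.687, 0.727, -0.0, -0.0]
ft_force: [-0.3, -0.3, -1.9]
opening: 0.0091
finger_force: 78.7
```

```bash
python3 -m handwheel '[[[0,0.004,0,0,255],[0,0.004,0,0,255],[0,0,0,0,255],[0,0,0,0,255]]]'
```

```text
clock: 20.3
tcp_pos: [0.51, 0.024, 0.0978]
tcp_rot: [0.687, 0.727, -0.001, -0.001]
ft_force: [-4.5, -1.3, 0.2]
opening: 0.0094
finger_force: 78.9
```

```bash
python3 -m handwheel '[[[0,0.004,0,0,255],[0,0.003,0,0,255],[0,0,0,0,255],[0,0,0,0,255],[0,0,0,0,255]]]'
```

```text
clock: 20.8
tcp_pos: [0.5101, 0.0241, 0.0975]
tcp_rot: [0.687, 0.727, -0.003, -0.003]
ft_force: [-7.5, -3.4, 2.5]
opening: 0.0093
finger_force: 79.1
```

```bash
python3 -m handwheel '[[[0,0.004,0,0,255],[0,0.003,0,0,255],[0,0,0,0,255],[0,0,0,0,255],[0,0,0,0,255]]]'
python3 - <<'E'
from h import *
for _ in range(4):
    a=robot.snapshot("wrist")[:,:,::-1];s=robot.read_state();print(s["tcp_pos"],s["ft_force"],s["moment"])
i2=robot.snapshot("scene")[:,:,::-1]
b=cv2.resize(a[110:310,240:380],None,fx=3,fy=3,interpolation=2);c=cv2.resize(i2[160:240,190:290],None,fx=3.7,fy=3.7,interpolation=2)
o=np.zeros((600,790,3),np.uint8);o[:,:420]=b;o[:c.shape[0],420:]=c;cv2.imwrite("pics/w6.png",o)
E
```

```text
clock: 21.3
tcp_pos: [0.5101, 0.0242, 0.0974]
tcp_rot: [0.687, 0.727, -0.004, -0.004]
ft_force: [-11.8, -4.8, 3.9]
opening: 0.0091
finger_force: 79.4
[0.51010046 0.02414511 0.09741309] [-11.86462722  -4.14720201   4.94765576] [-0.7971728   1.71310435  0.00778204]
[0.51011052 0.02414224 0.0974299 ] [-12.22766512  -5.1742932    4.31739053] [-0.72364521  1.7760916   0.08583353]
[0.51006767 0.02416703 0.09739406] [-11.28087854  -4.88752148   4.24218326] [-0.76438834  1.73366134  0.0224708 ]
[0.51010541 0.0241717  0.09742472] [-12.00854198  -5.17254543   3.72819491] [-0.73053105  1.73963642  0.07304613]
```

View pics/w6.png

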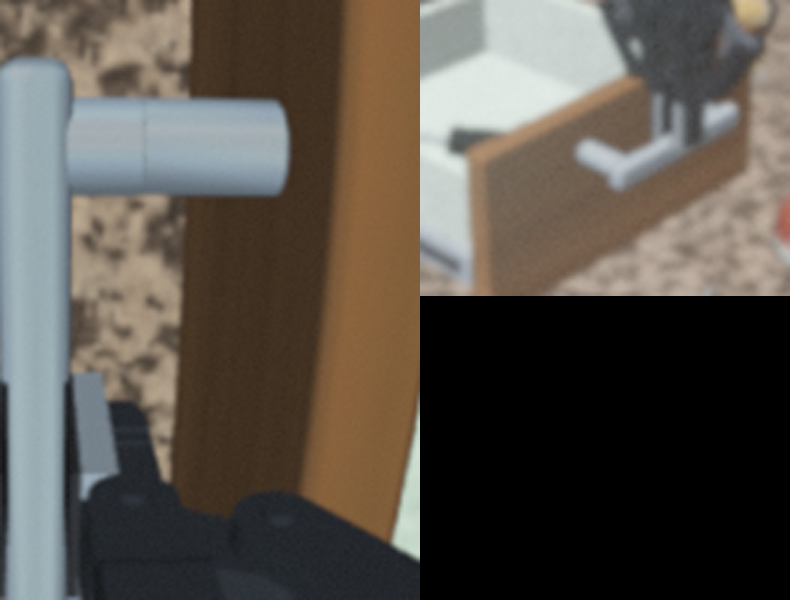

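Run:
```python
from cell import robot
print(robot.close_job())
```

```text
the job is handed in; nothing more can be done
None
```

The second handle I tried fits: it is fully home on the screws, gripped, with a steady push of about 12–13 N. The first would not go on and lies flat in the grey tray, and the job was handed in at about 21.5 s of the 72 s allowed.

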